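Rack the forming stakes in reverse

ROBOT

A 6-joint arm with a two-finger parallel gripper is mounted at the origin on the work surface. World frame = base frame: x ahead of the robot, y to its left, z up, the work surface at z = 0. Lengths are in m, angles in degrees, forces in N, time in s.
With the tool pointing down it reaches from about 0.3 to 0.75 m from the base axis. Payload 8.5 kg.
Tool frame: the origin (TCP) lies at the very end of the fingers, on their centre line; the grasp point (between the pads) lies 19 mm behind it (env.hold_point_z is the distance from the TCP to the grasp point, in m); z points along the fingers, y is the line along which they close (so a half turn about z gives the same grasp; the last joint's range is limited). The gripper opens to 85 mm and grips with 20 to 120 N. Pads are 22 mm wide; open, the fingers measure 114 mm over their backs; the gripper's body (76 mm by 85 mm) begins 54 mm behind the grasp point. The pads swing forward as they close: fully open they stand 13 mm farther back than shut.
Start: joints at [57.049, 21.807, 74.336, -0, 83.858, -12.336], TCP at [0.194, 0.515, 0.231] pointing down, gripper open.
Joint ranges: [-178.18, 178.18], [-50.72, 133.34], [12.68, 142.11], [-81.47, 261.47], [9.98, 163.14], [-165.26, 165.26]. Speed limits (degrees/s): [136.94, 136.94, 180, 180, 180, 180].

INTERFACE

Orientations are given as a 3x3 rotation matrix whose columns are the frame's x, y, z axes.
In Python, from rig import env, optics gives the robot as it stands.
- The arm moves only by the shell command python3 -m jog 'ROWS' [OPENING] [FORCE]. ROWS is JSON, a list of rows, each an object with "linear": the shift along the tool's x, y, z in units of 40 mm (1.0 is 40 mm), a list of three; "roll": the turn about the tool's z in units of 5 degrees (1.0 is 5 degrees). A call has 1 to 12 rows; each row shifts and turns the commanded pose from where the row before left it, along the tool's axes as they then stand; what a row does not reach is not made up. A row lasts 1/12 s, in which the tool goes at most 41.7 mm and 7.16 degrees, less where a joint would pass 70% of its speed; a pose out of reach is approached as far as the arm can. A call is refused whole if a number of a shift passes 1 or a number of a turn 1, either way. A call with a gripper value outside its range is refused whole. OPENING is the opening, from -1 (shut) to 1 (fully open), set as the call begins (- or left out, the last holds). The fingers move at their own pace and stop on an object; FORCE is the grip in N (left out, the last holds). Time passes only in rows, so rows that do not move let the fingers close. It gives the time, the measured TCP pose, the force, the opening and the grip force at its end, in the units of the state.
- env.observe(): the state, without advancing time (a new reading comes with each control period).
- optics.get_image(name): name is "scene" or "top" or "wrist"; returns the picture (384x512x3 uint8, red, green, blue); there is no depth.
- optics.calibration(name): a dict with "fov_y" (degrees; the focal length in pixels is half the picture's height over the tangent of half this angle, whatever the lens; pixels are square), "cx", "cy" (the principal point, pixels), "T" (4x4, takes a point from camera to world coordinates). Camera axes: x right, y down, z forward; pixel columns grow to the right and rows downward; lengths in m; the calibration is good to about 2 mm. The wrist camera is an equidistant fisheye: a pixel r from the principal point sees the ray r / f radians off the axis. A picture is of the moment at which its call begins: read the wrist's pose just before it. calibration takes no time and is no camera call; for the wrist camera it gives the pose at the moment of the call.
- env.close_job(): hands the job in; it is judged then, once.
The state is a dict: "time_s": time; "q": joint angles; "qvel": joint speeds; "joint_efforts": joint torques, N m; "position": TCP position; "tool_rot": TCP orientation; "ft_force": force on the tool from outside, world axes, zero at the start; "wrist_torque": the same for the moment, N m; "grip_width": finger opening in m; "gripper_force": force on a finger pad.
Only numpy, scipy, OpenCV 4.12 (cv2) and the standard library are available. Lean on these libraries where they do the work, as an engineer would, in place of code of your own. Each camera call takes 0.05 s, during which the arm holds its last target. There are 200 camera calls.

TASK

The four steel forming stakes stand on the metal tray in the order in which they were used. Move them into the empty wooden rack in the reverse order, one to a pocket: the stake nearest the robot in the tray's row goes into the rack's pocket farthest from the robot, the next one into the pocket before it, and so on until the farthest stake stands in the nearest pocket. Leave all four standing upright on the pocket floors, and do not let any of them topple on the way.

Things in the scene. Friction and masses are not known exactly. Their poses are not given: they have to be found in the camera images.
- dome_stake: Steel dome stake: upright cylinder 36 mm in diameter and 40 mm tall, topped by a hemisphere of radius 18 mm; 58 mm tall in all. Loose, 0.28 to 0.46 kg. Origin at the centre of its underside, z up. Grip it across its 36 mm body, about 30 mm above its underside, with the fingers closing across the row.
- cone_stake: Steel cone stake: upright cylinder 36 mm in diameter and 42 mm tall, topped by a cone 38 mm tall that narrows from 36 mm to a blunt 6 mm tip; 80 mm tall in all. Loose, 0.28 to 0.46 kg. Origin at the centre of its underside, z up. Grip it across its 36 mm body, about 30 mm above its underside, with the fingers closing across the row.
- post_stake: Steel post stake: upright cylinder 36 mm in diameter and 42 mm tall, topped by a thin post 14 mm in diameter and 38 mm tall; 80 mm tall in all. Loose, 0.28 to 0.46 kg. Origin at the centre of its underside, z up. Grip it across its 36 mm body, about 30 mm above its underside, with the fingers closing across the row.
- square_stake: Steel square stake: upright block 36 by 36 mm and 50 mm tall with a flat top; its x and y axes are normal to its side faces. Loose, 0.28 to 0.46 kg. Origin at the centre of its underside, z up. Grip it across its 36 mm body, about 30 mm above its underside, with the fingers closing across the row.
- cradle_dome: Shallow fixed wooden cradle on the tray in which the dome stake stands at the start: 56 by 56 mm, floor 5 mm thick, rim 5 mm wide and 10 mm tall, inside 46 by 46 mm. Origin at the centre of its underside (on the tray, 8 mm above the table). It does not move, so it marks the stake's original place in the row.
- cradle_cone: Shallow fixed wooden cradle on the tray in which the cone stake stands at the start: 56 by 56 mm, floor 5 mm thick, rim 5 mm wide and 10 mm tall, inside 46 by 46 mm. Origin at the centre of its underside (on the tray, 8 mm above the table). It does not move, so it marks the stake's original place in the row.
- cradle_post: Shallow fixed wooden cradle on the tray in which the post stake stands at the start: 56 by 56 mm, floor 5 mm thick, rim 5 mm wide and 10 mm tall, inside 46 by 46 mm. Origin at the centre of its underside (on the tray, 8 mm above the table). It does not move, so it marks the stake's original place in the row.
- cradle_square: Shallow fixed wooden cradle on the tray in which the square stake stands at the start: 56 by 56 mm, floor 5 mm thick, rim 5 mm wide and 10 mm tall, inside 46 by 46 mm. Origin at the centre of its underside (on the tray, 8 mm above the table). It does not move, so it marks the stake's original place in the row.
- tray: Aluminium tray plate fixed to the table, 270 (x) by 76 (y) by 8 mm, with the four cradles in a row along its x axis at x = -96, -32, 32, 96 mm in its frame, in any order. Origin: centre of its underside, on the table; +x points away from the robot (within 0.3 rad). It lies to the robot's left or right, the rack on the other side.
- rack: Fixed wooden rack, 262 (x) by 70 (y) mm, four empty pockets in a row along its x axis, centred at x = -96, -32, 32, 96 mm, y = 0 in its frame. Pockets are 58 by 58 mm inside; floor 8 mm above the table; dark rims 6 mm thick, 6 mm above that floor. Origin: centre of its underside, on the table; +x points away from the robot (within 0.3 rad).
Mind the look-alikes: they are no part of the job. Leave any purple look-alike of the post_stake alone.

How it is judged:
By the outcome, as a careful person would: the job done as asked, in the order asked, and still so for the second after the job is handed in, with the robot touching nothing.
It also fails if it takes over 106 s, if anything falls off the work surface, if the arm or the gripper's body presses on something with over 40 N, if the wrist force passes 120 N, or if a joint passes its speed limit or range.

## Working session

There is one attempt and no reset: what is moved stays moved. The work goes in short steps, Python scripts to look and compute and a shell command to move; the robot and the scene stay as the last step left them, time stands still between calls to the robot, and variables do not carry over. Pictures are saved under pics/ and viewed, at most 14 in all, crops included, and the job is handed in when it is done.

```bash
mkdir -p pics; ls; python3 - <<'E'
from rig import env, optics
import cv2,numpy as np
for n in("scene","top","wrist"):
    c=optics.calibration(n);print(n,c["fov_y"],c["cx"],c["cy"],np.round(c["T"],3).tolist())
    im=optics.get_image(n);cv2.imwrite(f"pics/{n}0.png",im[:,:,::-1])
s=env.observe();print(s["time_s"],s["position"],np.round(s["tool_rot"],3).tolist(),s["grip_width"],env.hold_point_z)
E
```

```text
pics
scene 53.68271790864551 258.27858434745843 189.39689710805024 [[-0.691, 0.548, -0.472, 0.913], [0.723, 0.506, -0.47, 0.436], [-0.019, -0.666, -0.746, 0.691], [0.0, 0.0, 0.0, 1.0]]
top 50.13227068676302 250.09677121591375 190.551450878353 [[0.017, -0.978, 0.207, 0.268], [-1.0, -0.016, 0.004, 0.041], [-0.001, -0.207, -0.978, 1.089], [0.0, 0.0, 0.0, 1.0]]
wrist 65.70646984690485 258.7077119776795 182.63755582297262 [[0.352, 0.899, 0.259, 0.129], [0.936, -0.338, -0.098, 0.539], [-0.001, 0.277, -0.961, 0.373], [0.0, 0.0, 0.0, 1.0]]
0.15 [0.1935282  0.5146052  0.23088847] [[-0.936, 0.352, -0.001], [0.352, 0.936, -0.001], [0.0, -0.001, -1.0]] 0.08525125192202435 0.0187
```

View pics/top0.png

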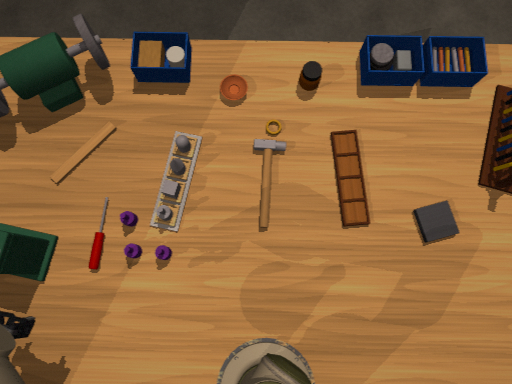

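View pics/scene0.png

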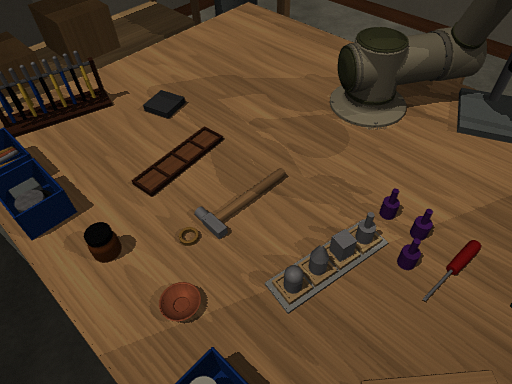

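The top view shows the tray's row on the left, from near to far: post (165,214), square (171,188), cone (177,166), dome (183,144). The rack is at about (350,178). Three purple look-alikes of the post stand at (129,218), (133,251) and (163,253). The scene view agrees: post (367,228), square (343,243), cone (318,260), dome (293,277), purple ones at (390,205), (423,224), (409,255). I choose the grey post on the tray. Next is a crop of both views.

```bash
cat > h.py <<'E'
import numpy as np
from rig import env,optics
def ray(n,px,cal=None):
    c=cal or optics.calibration(n);T=np.array(c["T"]);f=192/np.tan(np.radians(c["fov_y"]/2))
    d=np.array([px[0]-c["cx"],px[1]-c["cy"]])/f
    if n=="wrist":
        r=np.hypot(*d);v=np.array([*(d*(np.sin(r)/r if r>1e-9 else 1)),np.cos(r)])
    else: v=np.array([*d,1.])
    v=T[:3,:3]@v; return T[:3,3],v/np.linalg.norm(v)
def plane(n,px,z,cal=None):
    o,v=ray(n,px,cal);return o+v*(z-o[2])/v[2]
def tri(rays):
    A=np.zeros((3,3));b=np.zeros(3)
    for o,v in rays:
        P=np.eye(3)-np.outer(v,v);A+=P;b+=P@o
    p=np.linalg.solve(A,b);return p,[np.linalg.norm(np.cross(p-o,v)) for o,v in rays]
E
python3 - <<'E'
import cv2,numpy as np
t=cv2.imread("pics/top0.png");s=cv2.imread("pics/scene0.png")
r=lambda im,x,y,w,h,k:cv2.resize(im[y:y+h,x:x+w],None,fx=k,fy=k,interpolation=cv2.INTER_CUBIC)
a=np.hstack([r(t,145,125,65,110,5),r(t,323,125,55,110,5)])
cv2.imwrite("pics/c1.png",a)
b=np.hstack([r(s,260,205,135,110,3),r(s,128,122,100,110,3)])
cv2.imwrite("pics/c2.png",b)
E
```

```text
(no output)
```

View pics/c1.png

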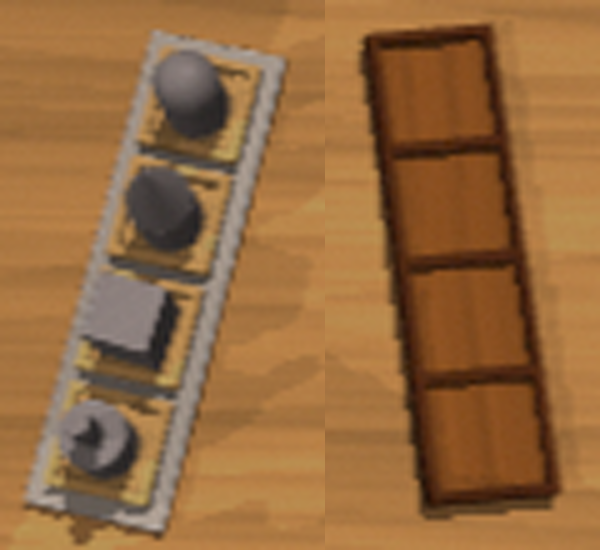

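View pics/c2.png

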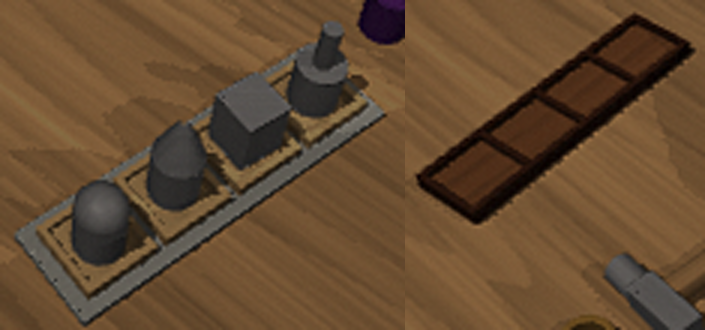

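The crops show the tray and rack corners clearly. The stakes are centred in their cradles, and the grey post stands on the tray at the near end, distinct from the purple ones. I'll triangulate from both views.

```bash
python3 - <<'E'
from h import *
ct,cs=optics.calibration("top"),optics.calibration("scene")
def T(x,y,ox): return ray("top",((x+.5)/5-.5+ox,(y+.5)/5-.5+125),ct)
def S(x,y,ox,oy): return ray("scene",((x+.5)/3-.5+ox,(y+.5)/3-.5+oy),cs)
def show(n,a):
    P=[]
    for t,s in a:
        p,e=tri([t,s]);P.append(p);print(n,np.round(p,4),np.round(e,4))
    return np.array(P)
t=lambda x,y:T(x,y,145); r=lambda x,y:T(x-325,y,323)
u=lambda x,y:S(x,y,260,205); w=lambda x,y:S(x-405,y,128,122)
A=show("tray FL FR NL NR",[(t(155,30),u(85,323)),(t(287,60),u(16,237)),(t(25,505),u(385,115)),(t(165,535),u(312,42))])
B=show("rack FL FR NL NR",[(r(366,36),w(475,213)),(r(491,26),w(418,178)),(r(424,503),w(693,45)),(r(557,492),w(635,14))])
show("square top",[(t(122,313),u(252,106))])
show("post top",[(t(88,432),u(331,28))])
for n,P in(("tray",A),("rack",B)):
    c=P.mean(0);d=P[0]+P[1]-P[2]-P[3];print(n,c,np.linalg.norm(d[:2])/2,np.linalg.norm((P[0]-P[1]+P[2]-P[3])[:2])/2,"yaw",np.degrees(np.arctan2(d[1],d[0])))
    d=d[:2]/np.linalg.norm(d[:2])
    for k in(-96,-32,32,96):print(k,np.round(c[:2]+d*k/1000,4))
E
```

```text
tray FL FR NL NR [0.6651 0.2568 0.0035] [0.0009 0.0009]
tray FL FR NL NR [ 6.500e-01  1.832e-01 -6.000e-04] [0.0011 0.0011]
tray FL FR NL NR [3.989e-01 3.117e-01 3.000e-04] [0.0003 0.0003]
tray FL FR NL NR [0.383  0.237  0.0047] [0.0019 0.0019]
rack FL FR NL NR [ 0.666  -0.1747  0.0114] [0.0003 0.0003]
rack FL FR NL NR [ 0.6742 -0.2449  0.0079] [0.0004 0.0004]
rack FL FR NL NR [ 0.4069 -0.199   0.0098] [0.0008 0.0008]
rack FL FR NL NR [ 0.4143 -0.2697  0.0116] [0.0002 0.0002]
square top [0.4929 0.2541 0.0549] [0.0005 0.0005]
post top [0.4253 0.2631 0.0838] [0.0012 0.0012]
tray [0.52423923 0.24719802 0.00197446] 0.27210192723130905 0.07578919368973426 yaw -11.526952521176042
-96 [0.4302 0.2664]
-32 [0.4929 0.2536]
32 [0.5556 0.2408]
96 [0.6183 0.228 ]
rack [ 0.54033624 -0.22206372  0.01019839] 0.26068860029976754 0.07087727968137095 yaw 5.39559584502327
-96 [ 0.4448 -0.2311]
-32 [ 0.5085 -0.2251]
32 [ 0.5722 -0.2191]
96 [ 0.6359 -0.213 ]
```

```bash
cat >> h.py <<'E'
def go(p,yaw):
    """total shift in tool axes after the turn (units of 40 mm) and turn (units of 5 deg) to TCP p, tool y at yaw+90"""
    s=env.observe();R=np.array(s["tool_rot"]);y=R[:,1]
    a=(np.degrees(np.arctan2(y[1],y[0]))-90-yaw+90)%180-90   # + => roll about tool z (down)
    cur=np.degrees(np.arctan2(R[1,0],R[0,0]))-a;c=np.radians(cur)
    R2=np.array([[np.cos(c),np.sin(c),0],[np.sin(c),-np.cos(c),0],[0,0,-1]])
    d=np.array(p)-np.array(s["position"])
    print("now",np.round(s["position"],4),"t",round(s["time_s"],2),"roll",round(a/5,2),"| lin (present axes)",np.round(R.T@d/.04,2),"| lin (after turn)",np.round(R2.T@d/.04,2))
E
python3 -c "
from h import *
go([.45,.265,.24],-11.5)"
```

```text
now [0.1935 0.5146 0.2309] t 0.15 roll -1.82 | lin (present axes) [-8.2  -3.58 -0.23] | lin (after turn) [-7.53 -4.84 -0.23]
```

```bash
python3 -m jog '[{"linear":[0,0,0],"roll":-0.91},{"linear":[0,0,0],"roll":-0.91},{"linear":[-0.75,-0.48,-0.02],"roll":0},{"linear":[-0.75,-0.48,-0.02],"roll":0},{"linear":[-0.75,-0.48,-0.02],"roll":0},{"linear":[-0.75,-0.48,-0.02],"roll":0},{"linear":[-0.75,-0.48,-0.02],"roll":0},{"linear":[-0.75,-0.48,-0.02],"roll":0},{"linear":[-0.75,-0.48,-0.02],"roll":0},{"linear":[-0.75,-0.48,-0.02],"roll":0},{"linear":[-0.75,-0.48,-0.02],"roll":0},{"linear":[-0.75,-0.48,-0.02],"roll":0}]'
python3 -m jog '[{"linear":[0,0,0],"roll":0},{"linear":[0,0,0],"roll":0},{"linear":[0,0,0],"roll":0}]'
python3 - <<'E'
from h import *
import cv2,pickle
go([.45,.265,.24],-11.5)
c=optics.calibration("wrist");im=optics.get_image("wrist");cv2.imwrite("pics/w1.png",im[:,:,::-1]);pickle.dump(c,open("w1.pkl","wb"))
E
```

```text
time_s: 1.15
position: [0.4502, 0.2653, 0.2392]
tool_rot: [[-0.98, 0.2, -0.0], [0.2, 0.98, -0.0], [0.0, -0.0, -1.0]]
ft_force: [-0.3, 1.4, -0.4]
grip_width: 0.0853
gripper_force: 0.0
time_s: 1.4
position: [0.4489, 0.2669, 0.2391]
tool_rot: [[-0.98, 0.2, -0.001], [0.2, 0.98, 0.0], [0.001, -0.0, -1.0]]
ft_force: [-0.0, 0.1, 0.4]
grip_width: 0.0855
gripper_force: 0.0
now [0.4489 0.2669 0.2391] t 1.4 roll -0.01 | lin (present axes) [-0.04 -0.04 -0.02] | lin (after turn) [-0.04 -0.04 -0.02]
```

View pics/w1.png

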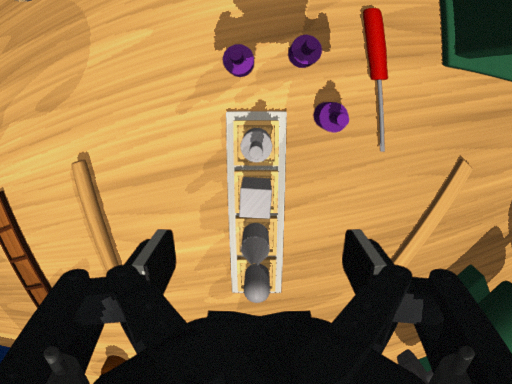

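The wrist view shows the tray row straight on: post (257,145), square (256,197), cone (256,243), dome (257,283). The purple look-alikes lie off the tray at (239,60), (305,51) and (331,117). I'll take a second wrist view farther along the row to get heights.

```bash
python3 -m jog '[{"linear":[-0.8,0,0],"roll":0},{"linear":[-0.8,0,0],"roll":0},{"linear":[-0.8,0,0],"roll":0},{"linear":[0,0,0],"roll":0},{"linear":[0,0,0],"roll":0},{"linear":[0,0,0],"roll":0}]' | head -2
python3 - <<'E'
from h import *
import cv2,pickle
c=optics.calibration("wrist");im=optics.get_image("wrist");cv2.imwrite("pics/w2.png",im[:,:,::-1]);pickle.dump(c,open("w2.pkl","wb"))
a=cv2.imread("pics/w1.png");b=cv2.imread("pics/w2.png")
r=lambda i,x,y,w,h:cv2.resize(i[y:y+h,x:x+w],None,fx=4,fy=4,interpolation=cv2.INTER_CUBIC)
cv2.imwrite("pics/c3.png",np.hstack([r(a,215,100,90,145),r(b,215,10,90,145)]))
E
```

```text
time_s: 1.95
position: [0.5423, 0.2485, 0.2392]
```

View pics/c3.png

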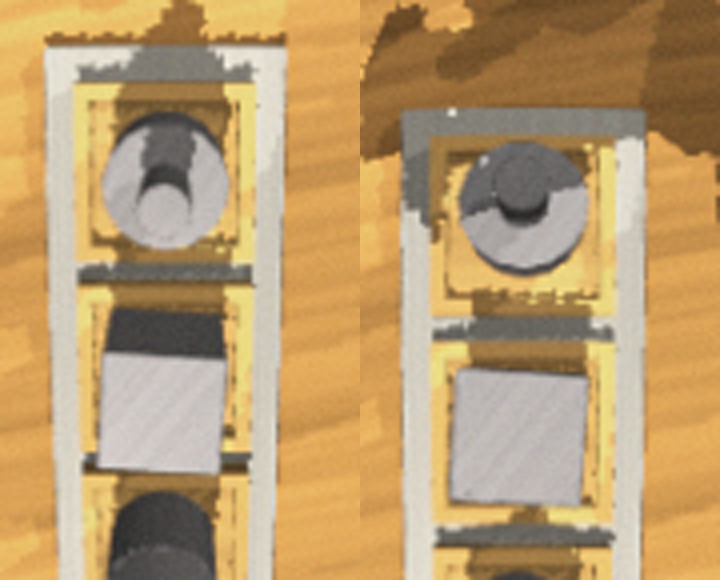

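The two wrist crops show the square slightly turned (about 3°) in its cradle, and the post centred. Their tops and the tray's near corners are sharp in both views.

```bash
python3 - <<'E'
from h import *
import pickle
c1=pickle.load(open("w1.pkl","rb"));c2=pickle.load(open("w2.pkl","rb"));ct=optics.calibration("top")
f=lambda c,x,y,oy:ray("wrist",((x+.5)/4-.5+215,(y+.5)/4-.5+oy),c)
P={"post":((163,212),(161,182)),"shoulder":((166,181),(163,207)),"sqA":((107,352),(96,366)),"sqB":((227,358),(228,376)),"sqC":((219,473),(222,505)),"sqD":((98,468),(90,496)),"trayNL":((286,45),(284,110)),"trayNR":((45,47),(42,110))}
for n,(a,b) in P.items():
    p,e=tri([f(c1,*a,100),f(c2,*b,10)]);print(n,np.round(p,4),np.round(e,4))
E
```

```text
post [0.432  0.2668 0.0942] [0.0001 0.0001]
shoulder [0.4319 0.267  0.0452] [0.0001 0.0001]
sqA [0.4726 0.2415 0.065 ] [0.0006 0.0006]
sqB [0.4822 0.2745 0.0617] [0. 0.]
sqC [0.516  0.2659 0.0623] [0.0003 0.0003]
sqD [0.5062 0.232  0.0654] [0.0001 0.0001]
trayNL [0.4026 0.3112 0.0041] [0.0002 0.0002]
trayNR [0.3879 0.237  0.0067] [0.0001 0.0001]
```

```bash
python3 -c "
from h import *
go([.432,.267,.24],-11.5);go([.432,.267,.0255],-11.5)"
```

```text
now [0.5421 0.2485 0.2395] t 2.0 roll 0.02 | lin (present axes) [ 2.79 -0.09 -0.01] | lin (after turn) [ 2.79 -0.1  -0.01]
now [0.5421 0.2485 0.2395] t 2.0 roll 0.02 | lin (present axes) [ 2.79 -0.09  5.35] | lin (after turn) [ 2.79 -0.1   5.35]
```

```bash
python3 -m jog '[{"linear":[0.7,-0.02,0],"roll":0},{"linear":[0.7,-0.02,0],"roll":0},{"linear":[0.7,-0.02,0],"roll":0},{"linear":[0.69,-0.03,0],"roll":0},{"linear":[0,0,0.7],"roll":0},{"linear":[0,0,0.7],"roll":0},{"linear":[0,0,0.7],"roll":0},{"linear":[0,0,0.6],"roll":0},{"linear":[0,0,0],"roll":0},{"linear":[0,0,0],"roll":0},{"linear":[0,0,0],"roll":0}]' 0.5
python3 -c "
from h import *
go([.432,.267,.0255],-11.5)"
```

```text
time_s: 2.92
position: [0.4335, 0.2669, 0.133]
tool_rot: [[-0.98, 0.199, 0.002], [0.199, 0.98, 0.001], [-0.002, 0.001, -1.0]]
ft_force: [0.8, 0.5, 0.2]
grip_width: 0.064
gripper_force: 0.0
now [0.4335 0.2669 0.133 ] t 2.92 roll 0.01 | lin (present axes) [ 0.04 -0.01  2.69] | lin (after turn) [ 0.04 -0.    2.69]
```

```bash
python3 -m jog '[{"linear":[0.04,0,0.4],"roll":0},{"linear":[0,0,0.4],"roll":0},{"linear":[0,0,0.4],"roll":0},{"linear":[0,0,0.4],"roll":0},{"linear":[0,0,0.4],"roll":0},{"linear":[0,0,0.4],"roll":0},{"linear":[0,0,0.29],"roll":0},{"linear":[0,0,0],"roll":0},{"linear":[0,0,0],"roll":0}]'
python3 -m jog '[{"linear":[0,0,0],"roll":0},{"linear":[0,0,0],"roll":0},{"linear":[0,0,0],"roll":0},{"linear":[0,0,0],"roll":0},{"linear":[0,0,0],"roll":0},{"linear":[0,0,0],"roll":0},{"linear":[0,0,0],"roll":0},{"linear":[0,0,0],"roll":0}]' -1 60
```

```text
time_s: 3.67
position: [0.4324, 0.267, 0.0249]
tool_rot: [[-0.98, 0.199, 0.002], [0.199, 0.98, 0.001], [-0.002, 0.001, -1.0]]
ft_force: [0.3, 0.3, -0.3]
grip_width: 0.064
gripper_force: 0.0
time_s: 4.33
position: [0.4324, 0.267, 0.0252]
tool_rot: [[-0.98, 0.2, 0.003], [0.2, 0.98, 0.001], [-0.002, 0.001, -1.0]]
ft_force: [-1.5, 0.1, 7.1]
grip_width: 0.0346
gripper_force: 59.1
```

```bash
python3 -m jog '[{"linear":[0,0,-0.2],"roll":0},{"linear":[0,0,-0.4],"roll":0},{"linear":[0,0,-0.6],"roll":0},{"linear":[0,0,-0.8],"roll":0},{"linear":[0,0,-0.8],"roll":0},{"linear":[0,0,-0.4],"roll":0},{"linear":[0,0,0],"roll":0},{"linear":[0,0,0],"roll":0}]'
python3 -c "
from h import *
go([.6359,-.213,.15],5.4)"
```

```text
time_s: 5.0
position: [0.4314, 0.2666, 0.152]
tool_rot: [[-0.98, 0.2, 0.001], [0.2, 0.98, 0.0], [-0.001, 0.0, -1.0]]
ft_force: [0.2, 0.5, -3.9]
grip_width: 0.0345
gripper_force: 60.3
now [0.4314 0.2666 0.152 ] t 5.0 roll -3.38 | lin (present axes) [ -7.4  -10.73   0.05] | lin (after turn) [ -3.96 -12.42   0.05]
```

```bash
python3 -m jog '[{"linear":[-0.14,-0.2,0],"roll":0},{"linear":[-0.28,-0.41,0],"roll":0},{"linear":[-0.41,-0.6,0],"roll":0},{"linear":[-0.5,-0.72,0],"roll":0},{"linear":[-0.5,-0.72,0],"roll":0},{"linear":[-0.5,-0.72,0],"roll":0},{"linear":[-0.5,-0.72,0],"roll":0},{"linear":[-0.5,-0.72,0],"roll":0},{"linear":[-0.5,-0.72,0],"roll":0},{"linear":[-0.5,-0.72,0],"roll":0},{"linear":[-0.5,-0.72,0],"roll":0},{"linear":[-0.5,-0.72,0],"roll":0}]' | head -2
python3 -m jog '[{"linear":[-0.5,-0.72,0],"roll":0},{"linear":[-0.5,-0.72,0],"roll":0},{"linear":[-0.5,-0.72,0],"roll":0},{"linear":[-0.36,-0.52,0],"roll":0},{"linear":[-0.21,-0.32,0],"roll":0},{"linear":[0,0,0],"roll":-0.5},{"linear":[0,0,0],"roll":-0.8},{"linear":[0,0,0],"roll":-0.8},{"linear":[0,0,0],"roll":-0.8},{"linear":[0,0,0],"roll":-0.48},{"linear":[0,0,0],"roll":0},{"linear":[0,0,0],"roll":0}]'
python3 - <<'E'
from h import *
import cv2,pickle
go([.6359,-.213,.0207],5.4)
c=optics.calibration("wrist");im=optics.get_image("wrist");cv2.imwrite("pics/w3.png",im[:,:,::-1]);pickle.dump(c,open("w3.pkl","wb"))
E
```

```text
time_s: 6.0
position: [0.5787, -0.0797, 0.1496]
time_s: 7.0
position: [0.6357, -0.2118, 0.1498]
tool_rot: [[-0.996, -0.092, -0.003], [-0.092, 0.996, 0.001], [0.003, 0.002, -1.0]]
ft_force: [-0.4, -0.9, -3.3]
grip_width: 0.0348
gripper_force: 60.5
now [ 0.6357 -0.2118  0.1498] t 7.0 roll -0.02 | lin (present axes) [-0.01 -0.04  3.23] | lin (after turn) [-0.   -0.03  3.23]
```

View pics/w3.png

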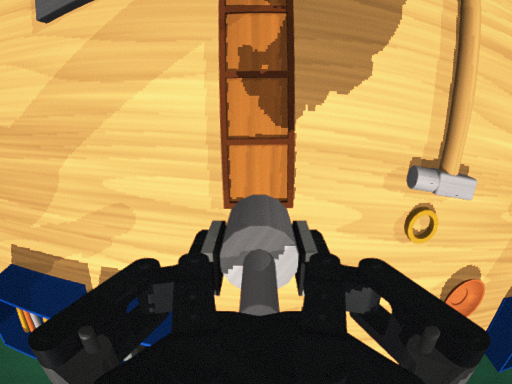

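The wrist view shows the held post upright in the fingers. The rack's far edge runs from (224,207) to (294,207), with dividers at rows 138 and 74. I'll check the rack's pose from this.

```bash
python3 - <<'E'
from h import *
import pickle,cv2
c=pickle.load(open("w3.pkl","rb"));ct=optics.calibration("top")
im=cv2.imread("pics/w3.png")
hsv=cv2.cvtColor(im,cv2.COLOR_BGR2HSV)
# dark rim profile along the rack's axis and across it
print("col 240 V rows",[(r,int(hsv[r,236:246,2].mean())) for r in list(range(68,80))+list(range(132,146))+list(range(196,214))])
print("row 170 V cols",[(k,int(hsv[165:175,k,2].mean())) for k in list(range(218,234))+list(range(284,302))])
for p in((224,207.5),(294,207.5),(222,138),(295.5,138),(259,137.5),(259,74)):print(p,np.round(plane("wrist",p,.014,c),4))
for a,b in(((224,207.5),((366-325+.5)/5-.5+323,36.5/5-.5+125)),((294,207.5),((491-325+.5)/5-.5+323,26.5/5-.5+125))):
    print([np.round(tri([ray("wrist",q,c),ray("top",b2,ct)]),4) if 0 else np.round(tri([ray("wrist",q,c),ray("top",b2,ct)])[0],4) for q in((224,207.5),(294,207.5)) for b2 in (b,)])
E
```

```text
col 240 V rows [(68, 138), (69, 124), (70, 115), (71, 78), (72, 65), (73, 67), (74, 67), (75, 71), (76, 72), (77, 69), (78, 147), (79, 154), (132, 214), (133, 214), (134, 215), (135, 185), (136, 123), (137, 106), (138, 89), (139, 101), (140, 121), (141, 122), (142, 121), (143, 120), (144, 126), (145, 175), (196, 212), (197, 156), (198, 112), (199, 92), (200, 83), (201, 67), (202, 63), (203, 68), (204, 67), (205, 67), (206, 67), (207, 67), (208, 67), (209, 68), (210, 67), (211, 66), (212, 67), (213, 67)]
row 170 V cols [(218, 238), (219, 239), (220, 240), (221, 215), (222, 145), (223, 111), (224, 110), (225, 113), (226, 110), (227, 95), (228, 83), (229, 113), (230, 183), (231, 204), (232, 204), (233, 205), (284, 195), (285, 196), (286, 196), (287, 111), (288, 103), (289, 108), (290, 109), (291, 109), (292, 106), (293, 109), (294, 159), (295, 202), (296, 246), (297, 248), (298, 247), (299, 247), (300, 247), (301, 248)]
(224, 207.5) [ 0.6758 -0.2436  0.014 ]
(294, 207.5) [ 0.6694 -0.1734  0.014 ]
(222, 138) [ 0.6062 -0.2498  0.014 ]
(295.5, 138) [ 0.5998 -0.1806  0.014 ]
(259, 137.5) [ 0.6027 -0.215   0.014 ]
(259, 74) [ 0.5432 -0.2205  0.014 ]
[array([ 0.8878, -0.2917, -0.559 ]), array([ 0.6664, -0.174 ,  0.0166])]
[array([ 0.673 , -0.2432,  0.0166]), array([ 0.6101, -0.2002,  0.1776])]
```

The rack pose is confirmed: far pocket at about (0.637, -0.212). I'll lower the post now.

```bash
python3 -m jog '[{"linear":[-0.03,-0.01,0.3],"roll":0},{"linear":[0,0,0.6],"roll":0},{"linear":[0,0,0.7],"roll":0},{"linear":[0,0,0.6],"roll":0},{"linear":[0,0,0.4],"roll":0},{"linear":[0,0,0.3],"roll":0},{"linear":[0,0,0.15],"roll":0},{"linear":[0,0,0],"roll":0},{"linear":[0,0,0],"roll":0},{"linear":[0,0,0],"roll":0}]'
python3 -c "
from h import *
go([.637,-.212,.0205],5.3)"
```

```text
time_s: 7.88
position: [0.6382, -0.212, 0.031]
tool_rot: [[-0.996, -0.094, 0.002], [-0.094, 0.996, -0.001], [-0.002, -0.001, -1.0]]
ft_force: [-0.2, -0.1, -3.2]
grip_width: 0.0344
gripper_force: 60.5
now [ 0.6382 -0.212   0.031 ] t 7.88 roll 0.02 | lin (present axes) [0.03 0.   0.26] | lin (after turn) [0.03 0.   0.26]
```

Tip at 31 mm. I'll step down to the floor in small increments and watch the force.

```bash
python3 -m jog '[{"linear":[0.02,0,0.1],"roll":0},{"linear":[0,0,0.08],"roll":0},{"linear":[0,0,0.05],"roll":0},{"linear":[0,0,0.03],"roll":0},{"linear":[0,0,0],"roll":0},{"linear":[0,0,0],"roll":0}]'
```

```text
time_s: 8.38
position: [0.6367, -0.2118, 0.0202]
tool_rot: [[-0.996, -0.094, 0.0], [-0.094, 0.996, -0.0], [-0.0, -0.0, -1.0]]
ft_force: [-4.5, 1.6, 6.1]
grip_width: 0.0348
gripper_force: 61.4
```

Contact: Fz went from -3 to +6 N. I'll release and back away.

```bash
python3 -m jog '[{"linear":[0,0,0],"roll":0},{"linear":[0,0,0],"roll":0},{"linear":[0,0,0],"roll":0},{"linear":[0,0,0],"roll":0},{"linear":[0,0,0],"roll":0},{"linear":[0,0,-0.2],"roll":0},{"linear":[0,0,-0.5],"roll":0},{"linear":[0,0,-0.8],"roll":0},{"linear":[0,0,-0.8],"roll":0},{"linear":[0,0,-0.8],"roll":0},{"linear":[0,0,-0.5],"roll":0},{"linear":[0,0,0],"roll":0}]' 0.5 60
python3 - <<'E'
from h import *
go([.4943,.2535,.15],-16)
E
```

```text
time_s: 9.38
position: [0.6384, -0.2125, 0.1695]
tool_rot: [[-0.996, -0.094, 0.009], [-0.094, 0.996, -0.005], [-0.008, -0.005, -1.0]]
ft_force: [-0.1, -0.4, 0.6]
grip_width: 0.0642
gripper_force: 0.0
now [ 0.6384 -0.2125  0.1695] t 9.38 roll 4.28 | lin (present axes) [ 2.5  11.94  0.4 ] | lin (after turn) [ 6.67 10.21  0.49]
```

```bash
python3 -m jog '[{"linear":[0.1,0.5,0],"roll":0},{"linear":[0.18,0.88,0],"roll":0},{"linear":[0.18,0.88,0],"roll":0},{"linear":[0.18,0.88,0],"roll":0},{"linear":[0.18,0.88,0],"roll":0},{"linear":[0.18,0.88,0],"roll":0},{"linear":[0.18,0.88,0],"roll":0},{"linear":[0.18,0.88,0],"roll":0},{"linear":[0.18,0.88,0],"roll":0},{"linear":[0.18,0.88,0],"roll":0},{"linear":[0.18,0.88,0],"roll":0},{"linear":[0.18,0.88,0],"roll":0}]' | head -2
python3 -m jog '[{"linear":[0.18,0.88,0],"roll":0},{"linear":[0.18,0.88,0],"roll":0.5},{"linear":[0,0,0],"roll":0.9},{"linear":[0,0,0],"roll":0.9},{"linear":[0,0,0],"roll":0.9},{"linear":[0,0,0],"roll":0.9},{"linear":[0,0,0],"roll":0.18},{"linear":[0,0,0],"roll":0},{"linear":[0,0,0],"roll":0},{"linear":[0,0,0],"roll":0}]'
python3 - <<'E'
from h import *
go([.4943,.2535,.0245],-16)
E
```

```text
time_s: 10.38
position: [0.5147, 0.1873, 0.1632]
time_s: 11.22
position: [0.4948, 0.2545, 0.1633]
tool_rot: [[-0.962, 0.274, -0.0], [0.274, 0.962, -0.0], [0.0, -0.0, -1.0]]
ft_force: [0.0, 0.5, -0.0]
grip_width: 0.064
gripper_force: 0.0
now [0.4948 0.2545 0.1633] t 11.22 roll 0.01 | lin (present axes) [ 0.   -0.03  3.47] | lin (after turn) [ 0.01 -0.03  3.47]
```

```bash
python3 -m jog '[{"linear":[0,-0.03,0.4],"roll":0},{"linear":[0,0,0.7],"roll":0},{"linear":[0,0,0.6],"roll":0},{"linear":[0,0,0.5],"roll":0},{"linear":[0,0,0.4],"roll":0},{"linear":[0,0,0.4],"roll":0},{"linear":[0,0,0.3],"roll":0},{"linear":[0,0,0.15],"roll":0},{"linear":[0,0,0],"roll":0},{"linear":[0,0,0],"roll":0}]' | head -3
python3 -m jog '[{"linear":[0,0,0],"roll":0},{"linear":[0,0,0],"roll":0},{"linear":[0,0,0],"roll":0},{"linear":[0,0,0],"roll":0},{"linear":[0,0,0],"roll":0},{"linear":[0,0,0],"roll":0},{"linear":[0,0,0],"roll":0},{"linear":[0,0,0],"roll":0}]' -1 60
```

```text
time_s: 12.05
position: [0.4947, 0.2534, 0.0256]
tool_rot: [[-0.961, 0.275, 0.0], [0.275, 0.961, 0.0], [-0.0, 0.0, -1.0]]
time_s: 12.72
position: [0.495, 0.2535, 0.0263]
tool_rot: [[-0.961, 0.276, 0.002], [0.276, 0.961, 0.0], [-0.002, 0.001, -1.0]]
ft_force: [-0.3, -0.4, 7.3]
grip_width: 0.0354
gripper_force: 61.0
```

```bash
python3 -m jog '[{"linear":[0,0,-0.2],"roll":0},{"linear":[0,0,-0.4],"roll":0},{"linear":[0,0,-0.6],"roll":0},{"linear":[0,0,-0.8],"roll":0},{"linear":[0,0,-0.8],"roll":0},{"linear":[0,0,-0.4],"roll":0},{"linear":[0,0,0],"roll":0},{"linear":[0,0,0],"roll":0}]'
python3 -c "
from h import *
go([.5733,-.218,.15],5.3)"
```

```text
time_s: 13.38
position: [0.4941, 0.2533, 0.1532]
tool_rot: [[-0.961, 0.276, -0.0], [0.276, 0.961, 0.0], [0.0, -0.0, -1.0]]
ft_force: [-0.7, 0.5, -5.2]
grip_width: 0.0354
gripper_force: 60.5
now [0.4941 0.2533 0.1532] t 13.38 roll -4.26 | lin (present axes) [ -5.15 -10.78   0.08] | lin (after turn) [ -0.88 -11.92   0.08]
```

```bash
python3 -m jog '[{"linear":[-0.1,-0.2,0],"roll":0},{"linear":[-0.19,-0.4,0],"roll":0},{"linear":[-0.29,-0.6,0],"roll":0},{"linear":[-0.36,-0.75,0],"roll":0},{"linear":[-0.36,-0.75,0],"roll":0},{"linear":[-0.36,-0.75,0],"roll":0},{"linear":[-0.36,-0.75,0],"roll":0},{"linear":[-0.36,-0.75,0],"roll":0},{"linear":[-0.36,-0.75,0],"roll":0},{"linear":[-0.36,-0.75,0],"roll":0},{"linear":[-0.36,-0.75,0],"roll":0},{"linear":[-0.36,-0.75,0],"roll":0}]' | head -2
python3 -m jog '[{"linear":[-0.36,-0.75,0],"roll":0},{"linear":[-0.36,-0.75,0],"roll":0},{"linear":[-0.29,-0.6,0],"roll":0},{"linear":[-0.2,-0.45,0],"roll":0},{"linear":[-0.12,-0.28,0],"roll":-0.4},{"linear":[0,0,0],"roll":-0.8},{"linear":[0,0,0],"roll":-0.9},{"linear":[0,0,0],"roll":-0.9},{"linear":[0,0,0],"roll":-0.8},{"linear":[0,0,0],"roll":-0.46},{"linear":[0,0,0],"roll":0},{"linear":[0,0,0],"roll":0}]'
python3 - <<'E'
from h import *
go([.5733,-.218,.0213],5.3)
E
```

```text
time_s: 14.38
position: [0.5526, -0.0965, 0.1513]
time_s: 15.38
position: [0.5727, -0.2181, 0.1516]
tool_rot: [[-0.996, -0.09, -0.003], [-0.09, 0.996, 0.002], [0.003, 0.002, -1.0]]
ft_force: [0.4, 0.5, -4.5]
grip_width: 0.0349
gripper_force: 60.4
now [ 0.5727 -0.2181  0.1516] t 15.38 roll -0.02 | lin (present axes) [-0.02 -0.01  3.26] | lin (after turn) [-0.01  0.    3.26]
```

```bash
python3 -m jog '[{"linear":[0,0,0.3],"roll":0},{"linear":[0,0,0.6],"roll":0},{"linear":[0,0,0.7],"roll":0},{"linear":[0,0,0.6],"roll":0},{"linear":[0,0,0.4],"roll":0},{"linear":[0,0,0.3],"roll":0},{"linear":[0,0,0.1],"roll":0},{"linear":[0,0,0],"roll":0},{"linear":[0,0,0],"roll":0}]' | sed -n 2p
python3 -m jog '[{"linear":[0,0,0.1],"roll":0},{"linear":[0,0,0.08],"roll":0},{"linear":[0,0,0.05],"roll":0},{"linear":[0,0,0.03],"roll":0},{"linear":[0,0,0],"roll":0},{"linear":[0,0,0],"roll":0}]'
```

```text
position: [0.5736, -0.2181, 0.0336]
time_s: 16.63
position: [0.5736, -0.2179, 0.023]
tool_rot: [[-0.996, -0.092, 0.0], [-0.092, 0.996, -0.0], [-0.0, -0.0, -1.0]]
ft_force: [-0.0, 0.1, -4.1]
grip_width: 0.0352
gripper_force: 60.5
```

```bash
python3 -m jog '[{"linear":[0,0,0.03],"roll":0},{"linear":[0,0,0.02],"roll":0},{"linear":[0,0,0],"roll":0},{"linear":[0,0,0],"roll":0}]'
```

```text
time_s: 16.97
position: [0.5737, -0.218, 0.0213]
tool_rot: [[-0.996, -0.092, 0.0], [-0.092, 0.996, -0.0], [-0.0, -0.0, -1.0]]
ft_force: [-2.0, 0.3, 1.6]
grip_width: 0.0355
gripper_force: 60.8
```

```bash
python3 -m jog '[{"linear":[0,0,0],"roll":0},{"linear":[0,0,0],"roll":0},{"linear":[0,0,0],"roll":0},{"linear":[0,0,0],"roll":0},{"linear":[0,0,0],"roll":0},{"linear":[0,0,-0.2],"roll":0},{"linear":[0,0,-0.5],"roll":0},{"linear":[0,0,-0.8],"roll":0},{"linear":[0,0,-0.8],"roll":0},{"linear":[0,0,-0.8],"roll":0},{"linear":[0,0,-0.5],"roll":0},{"linear":[0,0,0],"roll":0}]' 0.5 60 | sed -n 2p
python3 - <<'E'
from h import *
go([.557,.241,.18],-11.5)
E
```

```text
position: [0.5751, -0.2187, 0.1706]
now [ 0.5751 -0.2187  0.1706] t 17.97 roll 3.36 | lin (present axes) [-0.61 11.48 -0.29] | lin (after turn) [ 2.73 11.17 -0.23]
```

```bash
python3 -m jog '[{"linear":[-0.02,0.5,0],"roll":0},{"linear":[-0.05,0.88,0],"roll":0},{"linear":[-0.05,0.88,0],"roll":0},{"linear":[-0.05,0.88,0],"roll":0},{"linear":[-0.05,0.88,0],"roll":0},{"linear":[-0.05,0.88,0],"roll":0},{"linear":[-0.05,0.88,0],"roll":0},{"linear":[-0.05,0.88,0],"roll":0},{"linear":[-0.05,0.88,0],"roll":0},{"linear":[-0.05,0.88,0],"roll":0},{"linear":[-0.05,0.88,0],"roll":0},{"linear":[-0.05,0.88,0],"roll":0}]' | sed -n 2p
python3 -m jog '[{"linear":[-0.05,0.88,0],"roll":0},{"linear":[-0.03,0.42,0],"roll":0.4},{"linear":[0,0,0],"roll":0.9},{"linear":[0,0,0],"roll":0.9},{"linear":[0,0,0],"roll":0.9},{"linear":[0,0,0],"roll":0.26},{"linear":[0,0,0],"roll":0},{"linear":[0,0,0],"roll":0},{"linear":[0,0,0],"roll":0}]'
python3 - <<'E'
from h import *
import cv2,pickle
go([.557,.241,.0255],-11.5)
c=optics.calibration("wrist");im=optics.get_image("wrist");cv2.imwrite("pics/w4.png",im[:,:,::-1]);pickle.dump(c,open("w4.pkl","wb"))
E
```

```text
position: [0.5581, 0.1914, 0.1647]
time_s: 19.72
position: [0.5571, 0.2416, 0.1648]
tool_rot: [[-0.98, 0.198, -0.0], [0.198, 0.98, -0.0], [0.0, -0.0, -1.0]]
ft_force: [0.1, -0.0, 1.0]
grip_width: 0.064
gripper_force: 0.0
now [0.5571 0.2416 0.1648] t 19.72 roll 0.01 | lin (present axes) [-0.   -0.01  3.48] | lin (after turn) [-0.   -0.01  3.48]
```

View pics/w4.png

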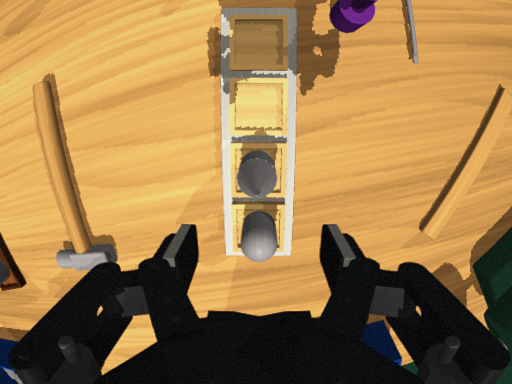

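Two cradles are empty. The cone (tip about (258,190)) and the dome (ball about (259,242)) stand upright and centred between the fingers' columns.

```bash
python3 - <<'E'
from h import *
import pickle
c=pickle.load(open("w4.pkl","rb"))
print(plane("wrist",(258,190),.093,c),plane("wrist",(259,242),.053,c))
E
```

```text
[0.55583749 0.24106789 0.093     ] [0.61975212 0.22899521 0.053     ]
```

```bash
python3 -m jog '[{"linear":[0,-0.01,0.4],"roll":0},{"linear":[0,0,0.7],"roll":0},{"linear":[0,0,0.6],"roll":0},{"linear":[0,0,0.3],"roll":0},{"linear":[0,0,0],"roll":0},{"linear":[0,0,0],"roll":0}]' | sed -n 2p
```

```text
position: [0.5571, 0.2413, 0.0849]
```

Both match the predicted places. I'll grasp the cone.

```bash
python3 -m jog '[{"linear":[0,0,0.4],"roll":0},{"linear":[0,0,0.4],"roll":0},{"linear":[0,0,0.4],"roll":0},{"linear":[0,0,0.2],"roll":0},{"linear":[0,0,0.08],"roll":0},{"linear":[0,0,0],"roll":0},{"linear":[0,0,0],"roll":0}]' | sed -n 2p
python3 -m jog '[{"linear":[0,0,0],"roll":0},{"linear":[0,0,0],"roll":0},{"linear":[0,0,0],"roll":0},{"linear":[0,0,0],"roll":0},{"linear":[0,0,0],"roll":0},{"linear":[0,0,0],"roll":0},{"linear":[0,0,0],"roll":0},{"linear":[0,0,0],"roll":0}]' -1 60
python3 -m jog '[{"linear":[0,0,-0.2],"roll":0},{"linear":[0,0,-0.4],"roll":0},{"linear":[0,0,-0.6],"roll":0},{"linear":[0,0,-0.8],"roll":0},{"linear":[0,0,-0.8],"roll":0},{"linear":[0,0,-0.4],"roll":0},{"linear":[0,0,0],"roll":0},{"linear":[0,0,0],"roll":0}]'
python3 -c "
from h import *
go([.5096,-.224,.15],5.3)"
```

```text
position: [0.5577, 0.2415, 0.0269]
time_s: 21.52
position: [0.5575, 0.2413, 0.0268]
tool_rot: [[-0.98, 0.2, 0.002], [0.2, 0.98, 0.0], [-0.002, 0.0, -1.0]]
ft_force: [-1.3, -0.5, 5.4]
grip_width: 0.0345
gripper_force: 59.5
time_s: 22.18
position: [0.5567, 0.2413, 0.1537]
tool_rot: [[-0.98, 0.2, 0.0], [0.2, 0.98, 0.0], [-0.0, 0.0, -1.0]]
ft_force: [0.4, -0.1, -4.6]
grip_width: 0.0345
gripper_force: 60.2
now [0.5567 0.2413 0.1537] t 22.18 roll -3.36 | lin (present axes) [ -1.17 -11.63   0.09] | lin (after turn) [  2.25 -11.47   0.09]
```

```bash
python3 -m jog '[{"linear":[-0.02,-0.2,0],"roll":0},{"linear":[-0.04,-0.4,0],"roll":0},{"linear":[-0.06,-0.6,0],"roll":0},{"linear":[-0.08,-0.8,0],"roll":0},{"linear":[-0.08,-0.8,0],"roll":0},{"linear":[-0.08,-0.8,0],"roll":0},{"linear":[-0.08,-0.8,0],"roll":0},{"linear":[-0.08,-0.8,0],"roll":0},{"linear":[-0.08,-0.8,0],"roll":0},{"linear":[-0.08,-0.8,0],"roll":0},{"linear":[-0.08,-0.8,0],"roll":0},{"linear":[-0.08,-0.8,0],"roll":0}]' | sed -n 2p
python3 -m jog '[{"linear":[-0.08,-0.8,0],"roll":0},{"linear":[-0.08,-0.8,0],"roll":0},{"linear":[-0.07,-0.7,0],"roll":0},{"linear":[-0.05,-0.5,0],"roll":0},{"linear":[-0.05,-0.43,0],"roll":-0.3},{"linear":[0,0,0],"roll":-0.7},{"linear":[0,0,0],"roll":-0.8},{"linear":[0,0,0],"roll":-0.8},{"linear":[0,0,0],"roll":-0.5},{"linear":[0,0,0],"roll":-0.26},{"linear":[0,0,0],"roll":0},{"linear":[0,0,0],"roll":0}]'
python3 - <<'E'
from h import *
go([.5096,-.224,.0218],5.3)
E
```

```text
position: [0.5214, -0.0962, 0.1519]
time_s: 24.18
position: [0.5096, -0.2237, 0.1528]
tool_rot: [[-0.996, -0.091, -0.001], [-0.091, 0.996, 0.001], [0.001, 0.001, -1.0]]
ft_force: [-1.3, 0.1, -3.1]
grip_width: 0.0347
gripper_force: 60.5
now [ 0.5096 -0.2237  0.1528] t 24.18 roll -0.02 | lin (present axes) [-0.   -0.01  3.28] | lin (after turn) [ 0.   -0.01  3.28]
```

```bash
python3 -m jog '[{"linear":[0,0,0.3],"roll":0},{"linear":[0,0,0.6],"roll":0},{"linear":[0,0,0.7],"roll":0},{"linear":[0,0,0.6],"roll":0},{"linear":[0,0,0.4],"roll":0},{"linear":[0,0,0.3],"roll":0},{"linear":[0,0,0.12],"roll":0},{"linear":[0,0,0],"roll":0},{"linear":[0,0,0],"roll":0}]' | sed -n 2p
python3 -m jog '[{"linear":[0,0,0.1],"roll":0},{"linear":[0,0,0.08],"roll":0},{"linear":[0,0,0.05],"roll":0},{"linear":[0,0,0.03],"roll":0},{"linear":[0,0,0.02],"roll":0},{"linear":[0,0,0],"roll":0},{"linear":[0,0,0],"roll":0}]'
```

```text
position: [0.5102, -0.224, 0.0333]
time_s: 25.52
position: [0.5101, -0.2239, 0.0219]
tool_rot: [[-0.996, -0.092, 0.0], [-0.092, 0.996, -0.0], [-0.0, -0.0, -1.0]]
ft_force: [-0.7, 0.5, -2.5]
grip_width: 0.0345
gripper_force: 60.8
```

```bash
python3 -m jog '[{"linear":[0,0,0.02],"roll":0},{"linear":[0,0,0],"roll":0},{"linear":[0,0,0],"roll":0}]'
```

```text
time_s: 25.77
position: [0.5101, -0.2239, 0.0218]
tool_rot: [[-0.996, -0.092, 0.0], [-0.092, 0.996, -0.0], [-0.0, -0.0, -1.0]]
ft_force: [-3.1, 1.5, 5.3]
grip_width: 0.0347
gripper_force: 61.8
```

```bash
python3 -m jog '[{"linear":[0,0,0],"roll":0},{"linear":[0,0,0],"roll":0},{"linear":[0,0,0],"roll":0},{"linear":[0,0,0],"roll":0},{"linear":[0,0,0],"roll":0},{"linear":[0,0,-0.2],"roll":0},{"linear":[0,0,-0.5],"roll":0},{"linear":[0,0,-0.8],"roll":0},{"linear":[0,0,-0.8],"roll":0},{"linear":[0,0,-0.8],"roll":0},{"linear":[0,0,-0.5],"roll":0},{"linear":[0,0,0],"roll":0}]' 0.5 60 | sed -n 2p
python3 - <<'E'
from h import *
go([.6198,.2288,.165],-11.5)
E
```

```text
position: [0.5115, -0.2248, 0.1701]
now [ 0.5115 -0.2248  0.1701] t 26.77 roll 3.36 | lin (present axes) [-3.74 11.04  0.09] | lin (after turn) [-0.39 11.65  0.13]
```

```bash
python3 -m jog '[{"linear":[-0.17,0.5,0],"roll":0},{"linear":[-0.29,0.85,0],"roll":0},{"linear":[-0.29,0.85,0],"roll":0},{"linear":[-0.29,0.85,0],"roll":0},{"linear":[-0.29,0.85,0],"roll":0},{"linear":[-0.29,0.85,0],"roll":0},{"linear":[-0.29,0.85,0],"roll":0},{"linear":[-0.29,0.85,0],"roll":0},{"linear":[-0.29,0.85,0],"roll":0},{"linear":[-0.29,0.85,0],"roll":0},{"linear":[-0.29,0.85,0],"roll":0},{"linear":[-0.29,0.85,0],"roll":0}]' | sed -n 2p
python3 -m jog '[{"linear":[-0.29,0.85,0],"roll":0},{"linear":[-0.11,0.34,0],"roll":0.4},{"linear":[0,0,0],"roll":0.9},{"linear":[0,0,0],"roll":0.9},{"linear":[0,0,0],"roll":0.9},{"linear":[0,0,0],"roll":0.26},{"linear":[0,0,0],"roll":0},{"linear":[0,0,0],"roll":0},{"linear":[0,0,0],"roll":0}]' | sed -n 2,3p
python3 - <<'E'
from h import *
go([.6198,.2288,.0245],-11.5)
E
```

```text
position: [0.6074, 0.1827, 0.1646]
position: [0.6191, 0.2296, 0.1648]
tool_rot: [[-0.98, 0.198, -0.0], [0.198, 0.98, -0.0], [0.0, -0.0, -1.0]]
now [0.6191 0.2296 0.1648] t 28.52 roll 0.01 | lin (present axes) [-0.02 -0.02  3.51] | lin (after turn) [-0.02 -0.02  3.51]
```

```bash
python3 -m jog '[{"linear":[-0.02,-0.02,0.4],"roll":0},{"linear":[0,0,0.7],"roll":0},{"linear":[0,0,0.6],"roll":0},{"linear":[0,0,0.5],"roll":0},{"linear":[0,0,0.4],"roll":0},{"linear":[0,0,0.4],"roll":0},{"linear":[0,0,0.3],"roll":0},{"linear":[0,0,0.2],"roll":0},{"linear":[0,0,0],"roll":0},{"linear":[0,0,0],"roll":0}]' | sed -n 2p
python3 -m jog '[{"linear":[0,0,0],"roll":0},{"linear":[0,0,0],"roll":0},{"linear":[0,0,0],"roll":0},{"linear":[0,0,0],"roll":0},{"linear":[0,0,0],"roll":0},{"linear":[0,0,0],"roll":0},{"linear":[0,0,0],"roll":0},{"linear":[0,0,0],"roll":0}]' -1 60
python3 -m jog '[{"linear":[0,0,-0.2],"roll":0},{"linear":[0,0,-0.4],"roll":0},{"linear":[0,0,-0.6],"roll":0},{"linear":[0,0,-0.8],"roll":0},{"linear":[0,0,-0.8],"roll":0},{"linear":[0,0,-0.4],"roll":0},{"linear":[0,0,0],"roll":0},{"linear":[0,0,0],"roll":0}]'
python3 -c "
from h import *
go([.4458,-.230,.15],5.3)"
```

```text
position: [0.6199, 0.2288, 0.0252]
time_s: 30.02
position: [0.6203, 0.2288, 0.0262]
tool_rot: [[-0.98, 0.2, 0.002], [0.2, 0.98, 0.0], [-0.002, 0.001, -1.0]]
ft_force: [-1.0, -1.6, 5.9]
grip_width: 0.0347
gripper_force: 60.0
time_s: 30.68
position: [0.6195, 0.2288, 0.1528]
tool_rot: [[-0.98, 0.2, -0.0], [0.2, 0.98, 0.0], [0.0, 0.0, -1.0]]
ft_force: [0.1, 0.2, -3.8]
grip_width: 0.0345
gripper_force: 60.1
now [0.6195 0.2288 0.1528] t 30.68 roll -3.36 | lin (present axes) [  1.96 -12.11   0.07] | lin (after turn) [  5.38 -11.02   0.07]
```

```bash
python3 -m jog '[{"linear":[0.03,-0.2,0],"roll":0},{"linear":[0.06,-0.4,0],"roll":0},{"linear":[0.1,-0.6,0],"roll":0},{"linear":[0.13,-0.8,0],"roll":0},{"linear":[0.13,-0.8,0],"roll":0},{"linear":[0.13,-0.8,0],"roll":0},{"linear":[0.13,-0.8,0],"roll":0},{"linear":[0.13,-0.8,0],"roll":0},{"linear":[0.13,-0.8,0],"roll":0},{"linear":[0.13,-0.8,0],"roll":0},{"linear":[0.13,-0.8,0],"roll":0},{"linear":[0.13,-0.8,0],"roll":0}]' | sed -n 2p
python3 -m jog '[{"linear":[0.13,-0.8,0],"roll":0},{"linear":[0.13,-0.8,0],"roll":0},{"linear":[0.13,-0.8,0],"roll":0},{"linear":[0.11,-0.7,0],"roll":0},{"linear":[0.07,-0.4,0],"roll":0},{"linear":[0.03,-0.21,0],"roll":-0.4},{"linear":[0,0,0],"roll":-0.8},{"linear":[0,0,0],"roll":-0.9},{"linear":[0,0,0],"roll":-0.8},{"linear":[0,0,0],"roll":-0.46},{"linear":[0,0,0],"roll":0},{"linear":[0,0,0],"roll":0}]'
python3 - <<'E'
from h import *
go([.4458,-.230,.0213],5.3)
E
```

```text
position: [0.4973, -0.0908, 0.1512]
time_s: 32.68
position: [0.4454, -0.2299, 0.1517]
tool_rot: [[-0.996, -0.091, -0.002], [-0.091, 0.996, 0.002], [0.002, 0.002, -1.0]]
ft_force: [0.2, -0.1, -3.6]
grip_width: 0.0346
gripper_force: 60.3
now [ 0.4454 -0.2299  0.1517] t 32.68 roll -0.02 | lin (present axes) [-0.02 -0.01  3.26] | lin (after turn) [-0.01 -0.    3.26]
```

```bash
python3 -m jog '[{"linear":[0,0,0.3],"roll":0},{"linear":[0,0,0.6],"roll":0},{"linear":[0,0,0.7],"roll":0},{"linear":[0,0,0.6],"roll":0},{"linear":[0,0,0.4],"roll":0},{"linear":[0,0,0.3],"roll":0},{"linear":[0,0,0.1],"roll":0},{"linear":[0,0,0],"roll":0},{"linear":[0,0,0],"roll":0}]' | sed -n 2p
python3 -m jog '[{"linear":[0,0,0.1],"roll":0},{"linear":[0,0,0.08],"roll":0},{"linear":[0,0,0.05],"roll":0},{"linear":[0,0,0.03],"roll":0},{"linear":[0,0,0.02],"roll":0},{"linear":[0,0,0],"roll":0},{"linear":[0,0,0],"roll":0}]'
```

```text
position: [0.4463, -0.2303, 0.0332]
time_s: 34.02
position: [0.4463, -0.2302, 0.0218]
tool_rot: [[-0.996, -0.092, 0.0], [-0.092, 0.996, -0.0], [-0.0, -0.0, -1.0]]
ft_force: [-0.0, 0.5, -2.4]
grip_width: 0.0345
gripper_force: 60.4
```

```bash
python3 -m jog '[{"linear":[0,0,0.03],"roll":0},{"linear":[0,0,0],"roll":0},{"linear":[0,0,0],"roll":0}]'
```

```text
time_s: 34.27
position: [0.4464, -0.2304, 0.0212]
tool_rot: [[-0.996, -0.092, 0.001], [-0.092, 0.996, -0.001], [-0.001, -0.001, -1.0]]
ft_force: [-2.9, 0.9, 6.5]
grip_width: 0.0343
gripper_force: 61.2
```

Contact. I'll release, rise, back away and look.

```bash
python3 -m jog '[{"linear":[0,0,0],"roll":0},{"linear":[0,0,0],"roll":0},{"linear":[0,0,0],"roll":0},{"linear":[0,0,0],"roll":0},{"linear":[0,0,0],"roll":0},{"linear":[0,0,-0.2],"roll":0},{"linear":[0,0,-0.5],"roll":0},{"linear":[0,0,-0.8],"roll":0},{"linear":[0,0,-0.8],"roll":0},{"linear":[0,0,-0.8],"roll":0},{"linear":[0,0,-0.5],"roll":0},{"linear":[0,0,0],"roll":0}]' 0.5 60 | sed -n 2p
python3 -m jog '[{"linear":[0,0.5,-0.2],"roll":0},{"linear":[0,0.8,-0.2],"roll":0},{"linear":[0,0.8,-0.2],"roll":0},{"linear":[0,0.8,-0.2],"roll":0},{"linear":[0,0.8,0],"roll":0},{"linear":[0,0.8,0],"roll":0},{"linear":[0,0,0],"roll":0},{"linear":[0,0,0],"roll":0},{"linear":[0,0,0],"roll":0}]' | sed -n 1,2p
python3 - <<'E'
from rig import optics
import cv2,numpy as np
t=optics.get_image("top")[:,:,::-1];s=optics.get_image("scene")[:,:,::-1]
r=lambda im,x,y,w,h,k:cv2.resize(im[y:y+h,x:x+w],None,fx=k,fy=k,interpolation=cv2.INTER_CUBIC)
cv2.imwrite("pics/end.png",np.hstack([r(t,313,115,75,125,4),r(s,118,105,125,125,4)]))
E
```

```text
position: [0.4476, -0.2312, 0.1693]
time_s: 36.02
position: [0.4297, -0.0513, 0.1965]
```

View pics/end.png

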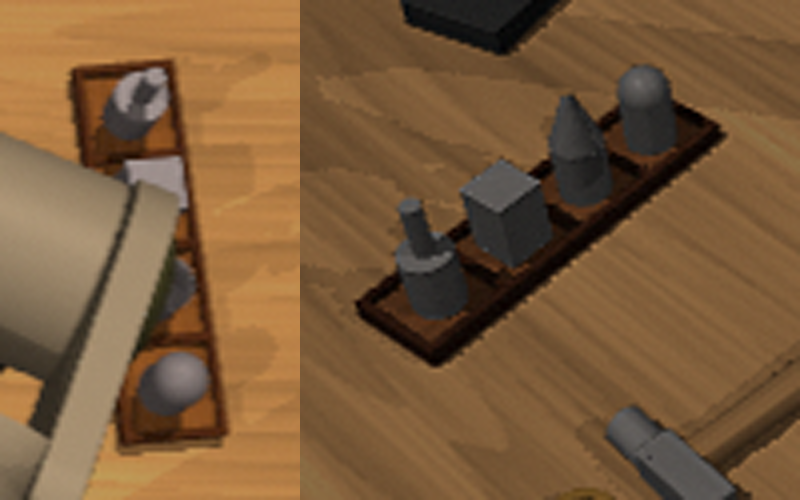

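The picture shows all four stakes upright in their pockets, from far to near: post (432,280), square (510,215), cone (580,165), dome (648,110). The arm is clear of them.

```bash
python3 -c "
from rig import env
print(env.close_job())"
```

```text
the job is handed in; nothing more can be done
None
```

I moved all four stakes into the rack in reverse order (from far to near: post, square, cone, dome). The last picture showed each standing upright in its own pocket, and I handed the job in at about 36 s; no verdict came back.

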